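# Make up two hinge kits on the balcony workboard

## Robot

A 6-joint arm with a two-finger parallel gripper is mounted at the origin on the work surface. World frame = base frame: x ahead of the robot, y to its left, z up, the work surface at z = 0. Lengths are in m, angles in rad, forces in N, time in s.
With the tool pointing down it reaches from about 0.375 to 0.9 m from the base axis. Payload 3.1 kg.
Tool frame: the origin (TCP) lies at the centre of the arm's flange, where the gripper is bolted on; the fingertips stand robot.tip_extent ahead of it and the grasp point (between the pads) lies 164 mm ahead of it (robot.tip_extent is the distance from the TCP to the fingertips, in m); z points along the fingers, y is the line along which they close (so a half turn about z gives the same grasp; the last joint's range is limited). The gripper opens to 87 mm and grips with 3 to 60 N. Pads are 19 mm wide; open, the fingers measure 117 mm over their backs; the gripper's body (75 mm by 190 mm) begins 51 mm behind the grasp point.
Start: joints at [-1.393, 0.527, 1.433, -0, 1.181, -0.178], TCP at [0.218, -0.586, 0.405] pointing down, gripper open.
Joint ranges: [-3.08, 3.08], [-0.75, 2.2], [0.22, 2.44], [-1.43, 4.57], [0, 2.65], [-2.85, 2.85]. Speed limits (rad/s): [2.79, 2.79, 3.14, 3.14, 3.14, 3.14].

## Interface

Orientations are given as a unit quaternion [x, y, z, w].
In Python, from rig import get_obs, camera, hand_in, cut_out, robot gives the robot as it stands.
- The arm moves only by the tool step_arm, never from a script. Its argument "rows" is a list of rows, each a list of 6 numbers: the shift along the world's x, y, z in m, then the turn, a rotation vector about the world's x, y, z in degrees. A call has 1 to 12 rows; each row shifts and turns the commanded pose from where the row before left it; what a row does not reach is not made up. A row lasts 1/8 s, in which the tool goes at most 62.5 mm and 10.7 degrees, less where a joint would pass 70% of its speed; a pose out of reach is approached as far as the arm can. A call is refused whole if a number of a shift passes 0.0625 or a number of a turn 10.7, either way. A call with a gripper value outside its range is refused whole. "jaw" is the finger opening in m, from 0 to 0.087, set as the call begins (left out, the last holds). The fingers move at their own pace and stop on an object; "squeeze" is the grip in N (left out, the last holds). Time passes only in rows, so rows that do not move let the fingers close. It gives the time, the measured TCP pose, the force, the opening and the grip force at its end, in the units of the state.
- get_obs(): the state, without advancing time (a new reading comes with each control period).
- camera(name): name is "side" or "top" or "wrist"; returns a dict with "pixels" (480x640x3 uint8, blue, green, red), "depth" (480x640 float32, m along the optical axis (not along the pixel's ray), 0 where there is no reading), "fov_y" (degrees; the focal length in pixels is half the picture's height over the tangent of half this angle, whatever the lens; pixels are square), "cx", "cy" (the principal point, pixels), "extrinsics" (4x4, takes a point from camera to world coordinates); the wrist camera has in their place "mount" (4x4, takes a point from camera to tool coordinates, whose origin is the TCP and whose axes are the flange's). Camera axes: x right, y up, looking along -z (the intrinsics and any distortion apply to the point x, -y, -z); pixel columns grow to the right and rows downward; lengths in m; the calibration is good to about 2 mm. A picture is of the moment at which its call begins: read the wrist's pose just before it.
- hand_in(): hands the job in; it is judged then, once.
Trained networks look in the newest picture that a camera, given by its name, has taken for a name from the list of things; names that differ only in an ending like _2 or _b are one class to them, and where a whole thing is asked for, a point or a joint stands for the part that bears it (a point fixed in the world has none). Each returns a list of dicts, best first, with "confidence" (0 to 1); they miss things now and then, are a little off and sometimes report something else, mostly with a low value. They report only what shows in the picture. A call takes as long as a camera call. They do not tell look-alikes from the thing itself.
- cut_out(label, camera): "region" (480x640 bool, what is visible of it) and "extent" ([centre column, centre row, width, height] in pixels, round what is visible of it).
The state is a dict: "time": time; "q": joint angles; "joint_velocities": joint speeds; "joint_torque": joint torques, N m; "position": TCP position; "tool_rot": TCP orientation; "ft_force": force on the tool from outside, world axes, zero at the start; "moment": the same for the moment, N m; "grip_width": finger opening in m; "grip_force": force on a finger pad.
Only numpy, scipy, OpenCV 4.12 (cv2) and the standard library are available. Lean on these libraries where they do the work, as an engineer would, in place of code of your own. Each camera call takes 0.05 s, during which the arm holds its last target. There are 200 camera calls.

## Task

Make up the two hinge kits from the parts on the green mat: the long tray gets the strap hinge leaf, the longer hinge pin and the file; the square tray gets the butt hinge leaf and the shorter hinge pin. Lay every part flat, the same way up as now, on its tray's floor, side by side, none resting on another or on a tray wall. Leave the angle bracket, the tea glass and the oil bottle where they are.

Things in the scene. Friction and masses are not known exactly. Their poses are not given: they have to be found in the camera images.
- strap_leaf: steel strap-hinge leaf, 110 long x 30 wide x 6 thick with a 12 mm round knuckle across one end and a narrower 18 mm wide tongue at the other; 0.12 kg; starts flat on the green mat (top at z = 0.002), at any yaw. Origin: underside, midway along the length and width; x along the length towards the tongue, y across the width, z up. Plain 30 mm width at the origin.
- butt_leaf: steel butt-hinge leaf, a plain rectangular plate 64 long x 38 wide overall x 6 thick, with three round knuckles 12 mm high along one long edge; 0.10 kg; starts flat on the green mat (top at z = 0.002), at any yaw. Origin: underside, midway along the length, and midway across the width overall; x along the 64 mm length, y across the 38 mm width (knuckles at +y), z up.
- long_pin: the longer brushed aluminium hinge pin, 96 long, round shank 10 mm in diameter with a 12 x 12 mm square head at both ends; 30 g; starts flat on the green mat (top at z = 0.002), at any yaw, on a flat of its heads. Origin: on its axis at mid length, 6 mm above what it lies on; x along its axis.
- short_pin: the shorter brushed aluminium hinge pin, 52 long, otherwise like the longer one; 20 g; starts flat on the green mat (top at z = 0.002), at any yaw. Origin: on its axis at mid length, 6 mm above what it lies on; x along its axis.
- file: small black plastic file, 101 long: a handle 52 long x 16 wide x 12 high (x from -50 to +2 mm) and a straight flat blade 9 wide x 5 high (to x = +51 mm); 30 g; starts flat on the green mat (top at z = 0.002), at any yaw. Origin: underside, on the centre line, near mid length; x towards the blade's tip, y across, z up. Centre of the handle at x = -24 mm.
- long_tray: the long kit tray: open grey sheet-metal tray, 240 (x) x 140 (y) outside, 18 high, walls and floor 4 mm thick, so 232 x 132 inside with its floor at z = 0.004; fixed to the board on one side of the mat or the other, turned a little. Origin: centre of its underside; z up.
- square_tray: the square kit tray: open grey sheet-metal tray, 160 x 160 outside, 18 high, walls and floor 4 mm thick, so 152 x 152 inside with its floor at z = 0.004; fixed to the board on the side that the long tray leaves free, turned a little. Origin: centre of its underside; z up.
- bracket: flat L-shaped steel angle bracket, legs 60 and 60 long, 18 wide, 5 thick, not part of any kit; starts flat on the green mat (top at z = 0.002), at any yaw, among the stock. Origin: underside, near the middle of the L's outline; z up.
- tea_glass: tulip-shaped glass of tea, 84 high, on its white saucer 116 in diameter (one piece), standing beyond the mat. Origin: centre of its underside; z up.
- oil_bottle: white plastic oil bottle, 48 in diameter, 110 high with its black cap, standing beyond the mat. Origin: centre of its underside; z up.
Things that resemble listed ones, but are neither listed nor needed, are in the scene too. Leave any orange or red look-alike of the file alone.

How it is judged:
By the outcome, as a careful person would: the job done as asked, in the order asked, and still so for the second after the job is handed in, with the robot touching nothing.
It also fails if it takes over 115 s, if anything falls off the work surface, if the arm or the gripper's body presses on something with over 40 N, if the wrist force passes 120 N, or if a joint passes its speed limit or range.

## Working session

There is one attempt and no reset: what is moved stays moved. The work goes in short steps, Python scripts to look and compute and a tool call to move; the robot and the scene stay as the last step left them, time stands still between calls to the robot, and variables do not carry over. Pictures are saved under pics/ and viewed, at most 14 in all, crops included, and the job is handed in when it is done.

Besides the shell and the picture viewer there is one more tool, called after "Request:" by a JSON object that holds its "api" and its "payload", one argument or row to a line. step_arm: Moves the arm, as the interface text tells. Its arguments: {"type":"object","properties":{"rows":{"type":"array"},"jaw":{"type":"number"},"squeeze":{"type":"number"}},"required":["rows"]}

```bash
ls; mkdir -p pics; cat > h.py <<'E'
import numpy as np, cv2
from rig import get_obs, camera, hand_in, cut_out, robot
def K(c):
    f=240/np.tan(np.radians(c["fov_y"])/2); return f,c["cx"],c["cy"]
E
python3 - <<'E'
from h import *
print(robot, get_obs())
for n in("top","side"):
    c=camera(n); cv2.imwrite(f"pics/{n}0.png",c["pixels"]); print({k:v for k,v in c.items() if k not in("pixels","depth")})
E
```

```text
pics
<Robot object at 0x7f707cbbc050> {'time': 0.0, 'q': array([-1.39351694e+00,  5.28472985e-01,  1.43391190e+00,  3.24620689e-05,
        1.18135506e+00, -1.78542281e-01]), 'joint_velocities': array([ 4.96377054e-04, -5.30969935e-05, -1.64755576e-03,  5.87308164e-05,
       -7.98026346e-04, -5.90302179e-04]), 'joint_torque': array([-1.68479779e-03, -4.40046608e+01, -1.76595032e+01,  6.31513679e-02,
        5.81435335e-02, -1.71219854e-04]), 'position': array([ 0.21767062, -0.58550651,  0.40376395]), 'tool_rot': array([ 9.84216094e-01,  1.76967589e-01,  1.56869965e-05, -1.07363432e-03]), 'ft_force': array([-0.68211682,  0.79484458, -0.08498422]), 'moment': array([-0.05825737, -0.00182601,  0.04114698]), 'grip_force': 0.0, 'grip_width': 0.08720148841994765}
{'fov_y': 49.962086376594485, 'cx': 321.06278280592227, 'cy': 241.03161789728327, 'extrinsics': array([[-0.02001796,  0.98027007, -0.19664657,  0.29532007],
       [-0.99973889, -0.01745787,  0.01474372,  0.03075774],
       [ 0.0110198 ,  0.19689037,  0.98036358,  1.12651324],
       [ 0.        ,  0.        ,  0.        ,  1.        ]])}
{'fov_y': 57.33796132419391, 'cx': 318.8008780837391, 'cy': 237.89479411006837, 'extrinsics': array([[-0.9769409 ,  0.12227258, -0.17503113,  0.37016062],
       [-0.21343361, -0.58118708,  0.78528191,  0.75298946],
       [-0.00570739,  0.80453154,  0.59388251,  0.6026961 ],
       [ 0.        ,  0.        ,  0.        ,  1.        ]])}
```

View pics/top0.png

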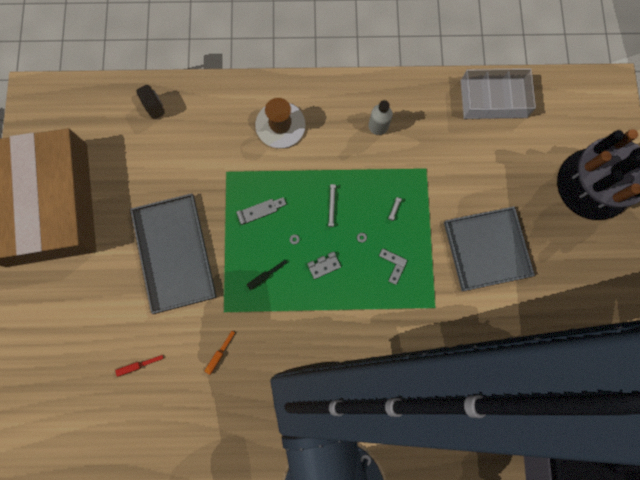

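View pics/side0.png

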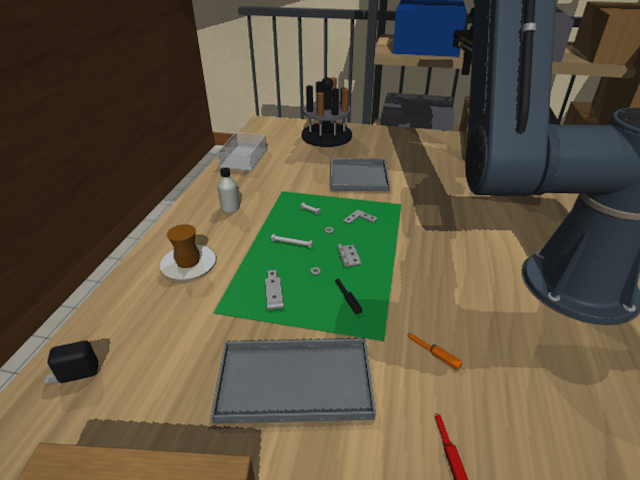

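The top view shows the strap leaf (262,210), long pin (332,205), short pin (396,208), butt leaf (324,265), bracket (394,266) and black file (267,274). The long tray is at (174,253) and the square tray at (490,249). The orange (220,352) and red (140,366) files are look-alikes.

```bash
cat >> h.py <<'E'
def pose_of(c):
    if "extrinsics" in c: return c["extrinsics"]
    raise KeyError
def rays(c,uv,E):
    f,cx,cy=K(c); uv=np.atleast_2d(uv).astype(float)
    return np.c_[(uv[:,0]-cx)/f,-(uv[:,1]-cy)/f,-np.ones(len(uv))]
def on_plane(c,uv,z,E):
    d=rays(c,uv,E)@E[:3,:3].T; o=E[:3,3]; return o+d*((z-o[2])/d[:,2])[:,None]
def by_depth(c,uv,E):
    u=np.atleast_2d(uv).astype(int); D=c["depth"][u[:,1],u[:,0]]
    P=(rays(c,uv,E)*D[:,None])@E[:3,:3].T+E[:3,3]; return P[D>0]
def rect(P):
    (x,y),(w,h),a=cv2.minAreaRect((P[:,:2]*1000).astype(np.float32))
    if w<h: w,h,a=h,w,a+90
    return np.round([x,y,w,h,(a+90)%180-90],1)
Z=dict(strap_leaf=.008,butt_leaf=.010,long_pin=.012,short_pin=.012,file=.011,bracket=.007,long_tray=.018,square_tray=.018,tea_glass=.02,oil_bottle=.05)
def wristE(c,o):
    from scipy.spatial.transform import Rotation as R
    T=np.eye(4);T[:3,:3]=R.from_quat(o["tool_rot"]).as_matrix();T[:3,3]=o["position"]; return T@c["mount"]
E
python3 - <<'E'
from h import *
c=camera("top");E=c["extrinsics"]
for n,z in Z.items():
  for r in cut_out(n,"top")[:3]:
    v,u=np.nonzero(r["region"]); uv=np.c_[u,v]; P=on_plane(c,uv,z,E); D=by_depth(c,uv,E)
    print(n,round(r["confidence"],2),np.round(r["extent"]),rect(P),"mean",np.round(P.mean(0)[:2]*1000,1),"depth med",np.round(np.median(D,0)*1000,1), "z90",np.round(np.percentile(D[:,2],90)*1000))
p=[[228,171],[427,170],[434,307],[225,310]]
print(on_plane(c,p,.002,E), by_depth(c,np.array(p)+[[5,5],[-5,5],[-5,-5],[5,-5]],E))
E
```

```text
strap_leaf 0.55 [261. 212.  42.  29.] [593.1 144.9 109.2  31.4 -70.3] mean [591.3 149.2] depth med [591.1 149.5   7.5] z90 12.0
butt_leaf 0.62 [322. 266.  32.  24.] [465.1   7.6  64.1  37.5 -64.2] mean [464.5   8. ] depth med [463.9   8.4   8.6] z90 13.0
long_pin 0.75 [332. 207.   8.  37.] [598.7 -12.3  93.   10.   -4.4] mean [597.7 -12.1] depth med [596.4 -12.1  11.5] z90 15.0
short_pin 0.65 [395. 209.  12.  25.] [ 588.1 -151.5   53.    11.9  -20.5] mean [ 586.7 -151.6] depth med [ 586.1 -150.9   12.3] z90 15.0
short_pin 0.48 [266. 274.  38.  28.] [447.4 134.1  95.9  18.1 -53.6] mean [441.2 141.7] depth med [439.5 144.   11.6] z90 16.0
file 0.73 [139. 368.  42.  16.] [257.6 405.3  86.9  12.5 -72.7] mean [255.4 414.9] depth med [254.8 417.8  10.8] z90 13.0
file 0.57 [269. 273.  37.  28.] [447.7 132.7  99.5  18.4 -55. ] mean [444.  137.2] depth med [442.9 139.6  10.5] z90 16.0
file 0.57 [222. 355.  28.  40.] [282.1 230.7  99.   17.1 -35. ] mean [277.6 234.3] depth med [273.7 236.1  10. ] z90 13.0
bracket 0.89 [396. 268.  26.  32.] [ 460.5 -135.1   60.6   59.1   61.7] mean [ 463.7 -146
[... 204 characters left out ...]
.  85.] [ 494.8 -354.5  167.   162.9  -79.2] mean [ 494.3 -353.9] depth med [ 496.  -358.1    4.7] z90 15.0
square_tray 0.73 [383. 117.  26.  37.] [ 806.4 -129.    83.2   46.8  -19.8] mean [ 804.3 -129.2] depth med [ 779.9 -121.    72.5] z90 108.0
oil_bottle 0.83 [382. 120.  22.  38.] [ 791.1 -125.4   85.2   49.   -11. ] mean [ 789.6 -124.8] depth med [ 780.9 -121.7   70.7] z90 108.0
[[ 0.68781183  0.22315581  0.002     ]
 [ 0.6828323  -0.23264836  0.002     ]
 [ 0.37011334 -0.22896231  0.002     ]
 [ 0.37238655  0.22475225  0.002     ]] [[ 0.67686987  0.21216589 -0.00155269]
 [ 0.67197181 -0.22108084 -0.00086897]
 [ 0.38121072 -0.21889581  0.00122224]
 [ 0.38295928  0.21412889  0.00190285]]
```

```bash
python3 - <<'E'
from h import *
print(robot.tip_extent)
c=camera("wrist"); print(c["fov_y"],c["cx"],c["cy"],np.round(c["mount"],3))
E
```

```text
0.1822
58.38138775316014 321.1280922678565 238.83014409523395 [[-0.     0.964  0.267  0.073]
 [ 1.    -0.     0.     0.001]
 [ 0.     0.267 -0.964  0.02 ]
 [ 0.     0.     0.     1.   ]]
```

Request:
{"api": "step_arm", "payload": {
  "rows": [
    [0.019, 0.039, 0, 0, 0, 10.6],
    [0.019, 0.039, 0, 0, 0, 10.6],
    [0.019, 0.039, 0, 0, 0, 10.6],
    [0.019, 0.039, 0, 0, 0, 10.6],
    [0.019, 0.039, 0, 0, 0, 10.6],
    [0.019, 0.039, 0, 0, 0, 10.6],
    [0.019, 0.039, 0, 0, 0, 10.6],
    [0.019, 0.039, 0, 0, 0, 10.6],
    [0.019, 0.039, 0, 0, 0, 10.6],
    [0.019, 0.039, 0, 0, 0, 10.6],
    [0.019, 0.039, 0, 0, 0, 10.6],
    [0.019, 0.039, 0, 0, 0, 10.6]
  ]
}}

```text
time: 2.2
position: [0.4463, -0.1165, 0.4051]
tool_rot: [0.276, 0.961, -0.0, 0.0]
ft_force: [-0.1, -0.2, -0.4]
grip_width: 0.0869
grip_force: 0.0
```

Request:
{"api": "step_arm", "payload": {
  "rows": [
    [0.019, 0.039, 0, 0, 0, 10.6],
    [0.019, 0.039, 0, 0, 0, 10.6],
    [0.019, 0.039, 0, 0, 0, 10.6],
    [0, 0, 0, 0, 0, 0],
    [0, 0, 0, 0, 0, 0]
  ]
}}

```text
time: 2.82
position: [0.5025, -0.001, 0.4047]
tool_rot: [0.006, 1.0, -0.0, -0.0]
ft_force: [0.4, 0.1, -0.7]
grip_width: 0.0869
grip_force: 0.0
```

```bash
cat >> h.py <<'E'
def st(o):
    from scipy.spatial.transform import Rotation as R
    M=R.from_quat(o["tool_rot"]).as_matrix(); return np.round(o["position"]*1000,1), "yaw",round(np.degrees(np.arctan2(M[1,0],M[0,0])),2),"tilt",np.round(M[:2,2],4)
E
python3 - <<'E'
from h import *
o=get_obs();c=camera("wrist");E=wristE(c,o);cv2.imwrite("pics/w1.png",c["pixels"]);np.save("w1E.npy",E)
print(o["time"],st(o),np.round(o["q"],2))
for n in list(Z)[:8]:
  for r in cut_out(n,"wrist")[:2]:
    v,u=np.nonzero(r["region"]); uv=np.c_[u,v]; P=on_plane(c,uv,Z[n],E); D=by_depth(c,uv,E)
    print(n,round(r["confidence"],2),np.round(r["extent"]),rect(P),"mean",np.round(P.mean(0)[:2]*1000,1),"depth med",np.round(np.median(D,0)*1000,1))
E
```

```text
2.825 (array([502.5,  -1. , 404.7]), 'yaw', np.float64(179.35), 'tilt', array([-0.0005, -0.0004])) [-0.22  0.36  1.73 -0.    1.04 -1.78]
strap_leaf 0.92 [481. 293. 117.  56.] [596.4 147.  110.3  35.4 -70.4] mean [587.3 167.2] depth med [587.  168.9   8.5]
butt_leaf 0.67 [336. 165.  80.  73.] [468.3  10.2  64.5  39.4 -67.1] mean [467.1  10. ] depth med [467.1  10.5   8.4]
long_pin 0.94 [315. 292.  16.  68.] [585.2  -8.9  65.2  11.3  -3.4] mean [583.2  -9.2] depth med [582.5  -9.3  12.5]
short_pin 0.94 [167. 296.  21.  42.] [ 586.  -149.5   47.6   14.5  -29.8] mean [ 582.9 -146.7] depth med [ 581.5 -146.4   12.3]
file 0.63 [483. 142. 110.  76.] [451.  133.7 101.1  17.2 -55.6] mean [446.1 140.3] depth med [444.1 142.4  13.2]
bracket 0.85 [161. 160.  67.  91.] [ 463.5 -132.7   60.7   60.2   62.5] mean [ 466.2 -144.2] depth med [ 470.6 -145.3    7. ]
bracket 0.7 [484. 140. 114.  77.] [451.4 135.2 104.3  19.1 -55.6] mean [446.2 142.1] depth med [444.1 143.6  12.7]
long_tray 0.85 [626. 182.  28. 213.] [491.7 260.6 185.5  21.4  10.6] mean [476.3 260. ] depth med [470.6 265.6   9.8]
square_tray 0.6 [ 25. 215.  44. 136.] [ 513.4 -262.3  121.2   41.6  -12. ] mean [ 523.2 -271.4] depth med [ 530.2 -276.7    5.3]
```

View pics/w1.png

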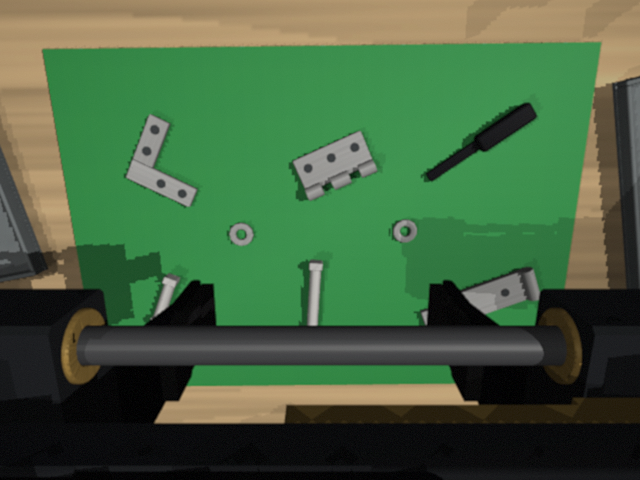

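The wrist view shows the bracket (161,160), the butt leaf (336,165) with its knuckles towards +x, and the black file (483,142) with its handle up-right. The strap leaf (481,293) has its knuckle towards +y. The top and wrist measurements differ by about 3 mm.

Three things could be the file: black on the mat (top view 267,274), orange (220,352) and red (140,366). The black one on the mat fits. Of the two pins, the 93 mm one at (332,205) is the longer and the 53 mm one at (396,208) the shorter.

```bash
python3 - <<'E'
from h import *
im=cv2.imread("pics/top0.png"); cv2.imwrite("pics/crop.png",cv2.resize(im[165:315,130:440],None,fx=2.5,fy=2.5,interpolation=cv2.INTER_CUBIC))
c=camera("top");E=c["extrinsics"]
hsv=cv2.cvtColor(im,cv2.COLOR_BGR2HSV)
def blobs(im,c,E,tag,minA):
    hsv=cv2.cvtColor(im,cv2.COLOR_BGR2HSV).astype(int)
    m=((hsv[...,1]<110)).astype(np.uint8)
    b,g,r=[im[...,i].astype(int) for i in range(3)]
    m=((g-np.maximum(r,b))<15).astype(np.uint8)
    n,l,s,ce=cv2.connectedComponentsWithStats(m)
    for i in range(1,n):
        if minA<s[i,4]<5000:
            v,u=np.nonzero(l==i);P=on_plane(c,np.c_[u,v],.009,E)
            if .36<P[:,0].mean()<.69 and abs(P[:,1].mean())<.225: print(tag,np.round(ce[i]),s[i,4],rect(P),np.round(P.mean(0)[:2]*1000,1))
blobs(im,c,E,"top",25)
w=cv2.imread("pics/w1.png"); o=get_obs(); cw=camera("wrist"); blobs(w,cw,np.load("w1E.npy"),"wrist",100)
E
```

```text
top [332. 205.] 198 [602.  -11.3  93.6  11.5  -4.2] [602.  -11.5]
top [260. 210.] 578 [593.5 145.5 110.   30.9 -70.5] [592.2 149.9]
top [395. 209.] 113 [ 591.5 -152.6   54.    12.   -21.5] [ 591.  -152.5]
top [361. 237.] 49 [527.  -75.9  20.8  17.3 -46. ] [526.8 -75.8]
top [294. 239.] 50 [525.1  73.8  18.1  17.7  -0.6] [524.9  73.7]
top [394. 264.] 374 [ 461.2 -134.1   59.6   59.1   62.8] [ 464.3 -145.5]
top [324. 265.] 469 [466.    9.2  64.5  37.1 -66.5] [465.2   9. ]
top [263. 277.] 196 [447.7 133.1  96.7  14.7 -56.8] [442.  142.8]
wrist [488. 137.] 1739 [451.3 133.9 101.2  16.1 -55.6] [446.1 141.1]
wrist [157. 164.] 2515 [ 463.4 -132.5   60.3   59.9   62.7] [ 466.1 -144. ]
wrist [334. 164.] 3061 [468.6   9.7  64.8  37.9 -66.7] [467.6   9.6]
wrist [404. 230.] 336 [527.4  73.1  21.   19.6  89.3] [527.3  73. ]
wrist [241. 234.] 320 [528.6 -75.1  20.4  20.   42.1] [528.6 -74.9]
```

View pics/crop.png

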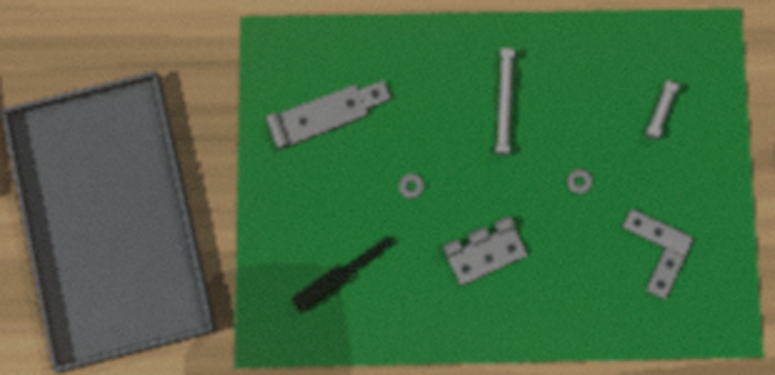

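The crop shows the black file at crop (345,275), the long pin (505,100), the short pin (663,108), the strap leaf (330,115) and the butt leaf (487,255). All fit their descriptions. Next I measure the tray corners.

```bash
python3 - <<'E'
from h import *
c=camera("top");E=c["extrinsics"]
for n,(L,W) in dict(long_tray=(240,140),square_tray=(160,160)).items():
    r=cut_out(n,"top")[0]; v,u=np.nonzero(r["region"])
    hull=cv2.convexHull(np.c_[u,v].astype(np.int32)); b=cv2.boxPoints(cv2.minAreaRect(hull))
    q=cv2.approxPolyN(hull,4,ensure_convex=True).reshape(-1,2).astype(float)
    P=on_plane(c,q,.018,E)[:,:2]*1000; print(n,q.tolist(),np.round(P,1).tolist(),"c",P.mean(0).round(1))
    d=np.roll(P,-1,0)-P; print(np.round(np.hypot(*d.T),1),np.round(np.degrees(np.arctan2(d[:,1],d[:,0]))%90,1))
    # floor by depth: inner floor pixels
    D=by_depth(c,np.c_[u,v],E); f=D[abs(D[:,2]-.004)<.005]; print("floor",rect(f),f.mean(0).round(4))
im=c["pixels"]; s=np.hstack([im[185:320,125:225],im[195:300,435:545].copy()[:135] if 0 else np.pad(im[195:300,435:545],((0,30),(0,0),(0,0)))])
cv2.imwrite("pics/trays.png",cv2.resize(s,None,fx=3.5,fy=3.5,interpolation=cv2.INTER_CUBIC))
E
```

```text
long_tray [[151.0, 316.0], [129.0, 208.0], [194.0, 193.0], [218.0, 298.0]] [[361.6, 378.7], [599.8, 437.8], [632.0, 295.3], [397.1, 237.4]] c [497.6 337.3]
[245.4 146.1 241.9 145.7] [13.9 12.7 13.9 14.1]
floor [501.4 341.8 247.7 148.1  13.6] [0.4975 0.3402 0.0035]
square_tray [[461.0, 292.0], [442.0, 220.0], [514.0, 206.0], [535.0, 276.0]] [[400.1, -285.7], [560.5, -255.2], [589.8, -418.7], [431.8, -449.7]] c [ 495.6 -352.3]
[163.3 166.1 161.1 167.1] [10.8 10.2 11.1 10.9]
floor [ 498.1 -358.9  171.   164.5  -79.3] [ 0.4958 -0.3573  0.0042]
```

View pics/trays.png

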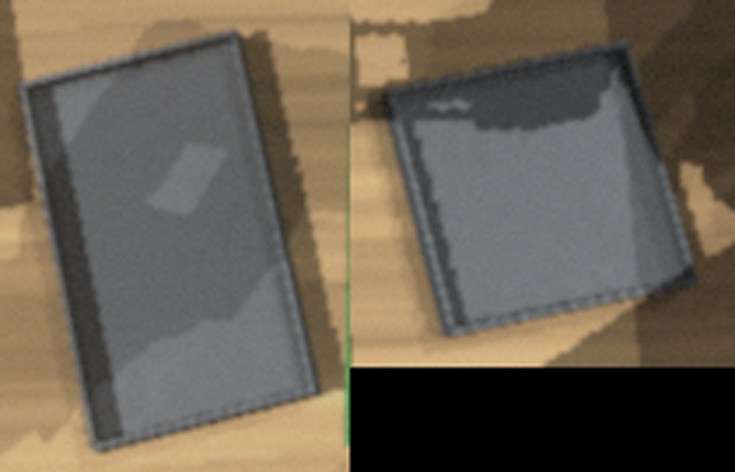

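The trays' outer corners fit the masks. The long tray is at about (0.499, 0.338), 13.8°, and the square tray at about (0.4965, -0.354), 10.8°. I'll pick up the strap leaf first.

Request:
{"api": "step_arm", "payload": {
  "rows": [
    [0.0132, 0.021, -0.022, 0, 0, -10],
    [0.0132, 0.021, -0.022, 0, 0, -10],
    [0.0132, 0.021, -0.022, 0, 0, -10],
    [0.0132, 0.021, -0.022, 0, 0, -10],
    [0.0132, 0.021, -0.022, 0, 0, -10],
    [0.0132, 0.021, -0.022, 0, 0, -10],
    [0.0132, 0.021, -0.022, 0, 0, -10],
    [0, 0, 0, 0, 0, 0],
    [0, 0, 0, 0, 0, 0]
  ],
  "jaw": 0.06,
  "squeeze": 30
}}

```text
time: 4.65
position: [0.5949, 0.1459, 0.251]
tool_rot: [0.577, 0.817, -0.0, -0.0]
ft_force: [0.4, -0.8, -0.3]
grip_width: 0.0599
grip_force: 0.0
```

```bash
python3 -c "
from h import *
print(st(get_obs()))"
```

```text
(array([594.9, 145.9, 251. ]), 'yaw', np.float64(109.52), 'tilt', array([-0.0004, -0.0003]))
```

Request:
{"api": "step_arm", "payload": {
  "rows": [
    [0, 0, -0.03, 0, 0, 0],
    [0, 0, -0.025, 0, 0, 0],
    [0, 0, -0.01, 0, 0, 0],
    [0, 0, 0, 0, 0, 0],
    [0, 0, 0, 0, 0, 0]
  ]
}}

```text
time: 5.28
position: [0.5956, 0.146, 0.1869]
tool_rot: [0.578, 0.816, 0.001, 0.001]
ft_force: [-0.8, -0.2, 0.4]
grip_width: 0.0597
grip_force: 0.0
```

Request:
{"api": "step_arm", "payload": {
  "rows": [
    [0, 0, 0, 0, 0, 0],
    [0, 0, 0, 0, 0, 0],
    [0, 0, 0, 0, 0, 0],
    [0, 0, 0, 0, 0, 0],
    [0, 0, 0, 0, 0, 0]
  ],
  "jaw": 0.02
}}

```text
time: 5.9
position: [0.5954, 0.1462, 0.1859]
tool_rot: [0.578, 0.816, 0.0, 0.0]
ft_force: [0.5, 0.3, 2.2]
grip_width: 0.0291
grip_force: 30.0
```

Request:
{"api": "step_arm", "payload": {
  "rows": [
    [0, 0, 0.01, 0, 0, 0],
    [0, 0, 0.03, 0, 0, 0],
    [0, 0, 0.04, 0, 0, 0],
    [0, 0, 0, 0, 0, 0]
  ]
}}

```text
time: 6.4
position: [0.5963, 0.1463, 0.2692]
tool_rot: [0.578, 0.816, 0.002, 0.003]
ft_force: [0.2, 0.6, -1.4]
grip_width: 0.0291
grip_force: 30.0
```

Request:
{"api": "step_arm", "payload": {
  "rows": [
    [-0.01836, 0.02245, 0, 0, 0, 10.54],
    [-0.01836, 0.02245, 0, 0, 0, 10.54],
    [-0.01836, 0.02245, 0, 0, 0, 10.54],
    [-0.01836, 0.02245, 0, 0, 0, 10.54],
    [-0.01836, 0.02245, 0, 0, 0, 10.54],
    [-0.01836, 0.02245, 0, 0, 0, 10.54],
    [-0.01836, 0.02245, 0, 0, 0, 10.54],
    [-0.01836, 0.02245, 0, 0, 0, 10.54],
    [0, 0, 0, 0, 0, 0],
    [0, 0, 0, 0, 0, 0]
  ]
}}

```text
time: 7.65
position: [0.4483, 0.3255, 0.2652]
tool_rot: [-0.119, 0.993, -0.0, -0.0]
ft_force: [-0.1, -0.2, -1.7]
grip_width: 0.0297
grip_force: 30.0
```

```bash
python3 - <<'E'
from h import *
o=get_obs();print(st(o),np.round(o["q"],2))
c=camera("wrist");E=wristE(c,o);cv2.imwrite("pics/w2.png",c["pixels"])
im=c["pixels"].copy()
# overlay predicted tray rim (outer)+floor
from math import *
f,cx,cy=K(c)
def proj(p):
    q=np.linalg.inv(E)@np.r_[p,1]; return (int(round(cx+f*q[0]/-q[2])),int(round(cy-f*q[1]/-q[2])))
def box(C,a,L,W,z,col):
    a=radians(a);e1=np.array([cos(a),sin(a)]);e2=np.array([-sin(a),cos(a)])
    pts=[proj(np.r_[np.array(C)+i*L/2*e1+j*W/2*e2,z]) for i,j in((-1,-1),(1,-1),(1,1),(-1,1))]
    cv2.polylines(im,[np.array(pts)],True,col,1)
box((.499,.338),13.8,.24,.14,.018,(0,0,255)); box((.499,.338),13.8,.232,.132,.004,(0,255,255))
cv2.imwrite("pics/w2o.png",im)
E
```

```text
(array([448.3, 325.5, 265.2]), 'yaw', np.float64(-166.37), 'tilt', array([-0.0006, -0.0007])) [ 0.43  0.64  1.73 -0.    0.78 -1.38]
```

View pics/w2o.png

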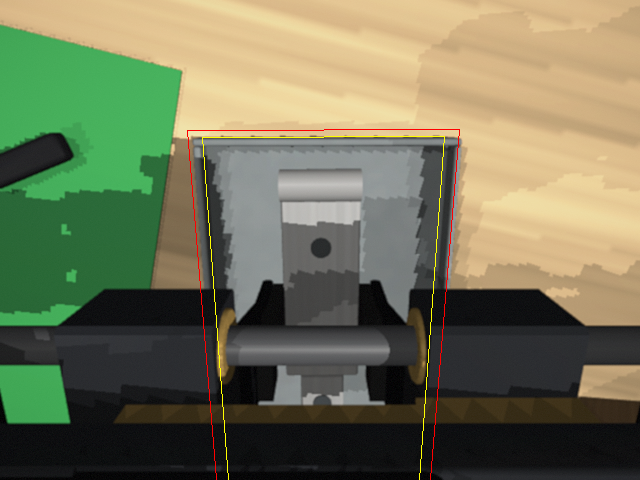

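The overlay shows the true rim at row 137 against a predicted 131, so the tray sits about 3 mm further in +u and 1.3 mm in +v. I'm updating its centre to (0.5015, 0.340).

Request:
{"api": "step_arm", "payload": {
  "rows": [
    [0.003, 0.002, -0.03, 0, 0, 0],
    [0, 0, -0.03, 0, 0, 0],
    [0, 0, -0.012, 0, 0, 0],
    [0, 0, -0.005, 0, 0, 0],
    [0, 0, 0, 0, 0, 0],
    [0, 0, 0, 0, 0, 0]
  ]
}}

```text
time: 8.45
position: [0.4516, 0.3279, 0.1896]
tool_rot: [-0.119, 0.993, 0.0, 0.001]
ft_force: [0.0, -0.5, -1.2]
grip_width: 0.029
grip_force: 30.0
```

Request:
{"api": "step_arm", "payload": {
  "rows": [
    [0, 0, 0, 0, 0, 0],
    [0, 0, 0, 0, 0, 0],
    [0, 0, 0, 0, 0, 0]
  ],
  "jaw": 0.042
}}

```text
time: 8.82
position: [0.4513, 0.3279, 0.1891]
tool_rot: [-0.119, 0.993, 0.0, 0.0]
ft_force: [-0.9, -0.8, -0.1]
grip_width: 0.0411
grip_force: 0.0
```

Request:
{"api": "step_arm", "payload": {
  "rows": [
    [0, 0, 0.02, 0, 0, 0],
    [0, 0, 0.05, 0, 0, 0],
    [0, 0, 0, 0, 0, 0]
  ]
}}

```text
time: 9.2
position: [0.4525, 0.3285, 0.2621]
tool_rot: [-0.119, 0.993, 0.001, 0.004]
ft_force: [0.1, 0.7, -0.8]
grip_width: 0.0419
grip_force: 0.0
```

Request:
{"api": "step_arm", "payload": {
  "rows": [
    [0.0189, -0.0423, 0, 0, 0, -2.24],
    [0.0189, -0.0423, 0, 0, 0, -2.24],
    [0.0189, -0.0423, 0, 0, 0, -2.24],
    [0.0189, -0.0423, 0, 0, 0, -2.24],
    [0.0189, -0.0423, 0, 0, 0, -2.24],
    [0.0189, -0.0423, 0, 0, 0, -2.24],
    [0.0189, -0.0423, 0, 0, 0, -2.24],
    [0.0189, -0.0423, 0, 0, 0, -2.24],
    [0, 0, 0, 0, 0, 0],
    [0, 0, 0, 0, 0, 0]
  ],
  "jaw": 0.035,
  "squeeze": 15
}}

```text
time: 10.45
position: [0.6017, -0.0105, 0.2577]
tool_rot: [0.037, 0.999, 0.0, -0.001]
ft_force: [-0.1, 0.3, 0.1]
grip_width: 0.035
grip_force: 0.0
```

Request:
{"api": "step_arm", "payload": {
  "rows": [
    [0, 0, -0.03, 0, 0, 0],
    [0, 0, -0.03, 0, 0, 0],
    [0, 0, -0.0115, 0, 0, 0],
    [0, 0, 0, 0, 0, 0],
    [0, 0, 0, 0, 0, 0]
  ]
}}

```text
time: 11.08
position: [0.6028, -0.0103, 0.1881]
tool_rot: [0.036, 0.999, -0.0, 0.001]
ft_force: [-0.3, 0.1, -0.5]
grip_width: 0.0349
grip_force: 0.0
```

Request:
{"api": "step_arm", "payload": {
  "rows": [
    [0, 0, 0, 0, 0, 0],
    [0, 0, 0, 0, 0, 0],
    [0, 0, 0, 0, 0, 0],
    [0, 0, 0, 0, 0, 0],
    [0, 0, 0, 0, 0, 0]
  ],
  "jaw": 0.004
}}

```text
time: 11.7
position: [0.6025, -0.0107, 0.1875]
tool_rot: [0.037, 0.999, -0.0, 0.0]
ft_force: [-0.7, -0.2, 2.5]
grip_width: 0.0096
grip_force: 15.0
```

Request:
{"api": "step_arm", "payload": {
  "rows": [
    [0, 0, 0.01, 0, 0, 0],
    [0, 0, 0.03, 0, 0, 0],
    [0, 0, 0.04, 0, 0, 0],
    [0, 0, 0, 0, 0, 0]
  ]
}}

```text
time: 12.2
position: [0.6037, -0.0108, 0.2708]
tool_rot: [0.037, 0.999, -0.001, 0.004]
ft_force: [1.1, 0.1, -0.5]
grip_width: 0.0092
grip_force: 15.0
```

Request:
{"api": "step_arm", "payload": {
  "rows": [
    [-0.0063, 0.0495, 0, 0, 0, 2.25],
    [-0.0063, 0.0495, 0, 0, 0, 2.25],
    [-0.0063, 0.0495, 0, 0, 0, 2.25],
    [-0.0063, 0.0495, 0, 0, 0, 2.25],
    [-0.0063, 0.0495, 0, 0, 0, 2.25],
    [-0.0063, 0.0495, 0, 0, 0, 2.25],
    [-0.0063, 0.0495, 0, 0, 0, 2.25],
    [-0.0063, 0.0495, 0, 0, 0, 2.25],
    [0, 0, 0, 0, 0, 0],
    [0, 0, 0, 0, 0, 0]
  ]
}}

```text
time: 13.45
position: [0.5515, 0.3851, 0.2662]
tool_rot: [-0.12, 0.993, -0.001, -0.001]
ft_force: [0.7, -0.2, -0.4]
grip_width: 0.0093
grip_force: 15.0
```

```bash
python3 - <<'E'
from h import *
o=get_obs();print(st(o),np.round(o["q"],2))
c=camera("wrist");cv2.imwrite("pics/w3.png",c["pixels"])
E
```

```text
(array([551.5, 385.1, 266.2]), 'yaw', np.float64(-166.18), 'tilt', array([-0.0019, -0.0015])) [ 0.44  0.75  1.41 -0.    0.98 -1.37]
```

View pics/w3.png

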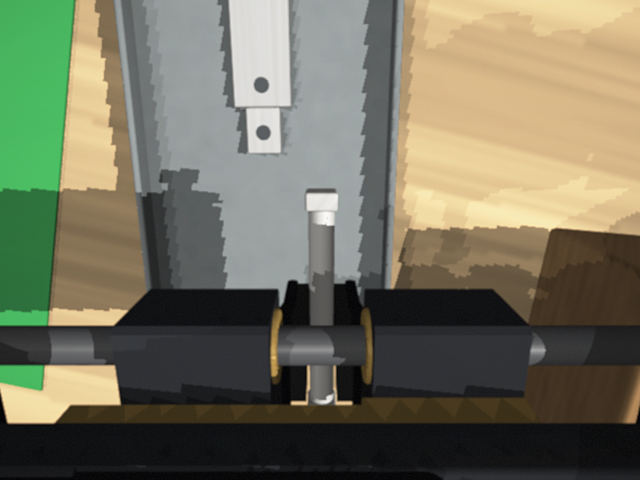

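The strap leaf lies straight and centred in the tray, with its tongue end at (263,150). The pin hangs parallel to the tray and clear of both.

Request:
{"api": "step_arm", "payload": {
  "rows": [
    [0, 0, -0.03, 0, 0, 0],
    [0, 0, -0.03, 0, 0, 0],
    [0, 0, -0.012, 0, 0, 0],
    [0, 0, -0.0045, 0, 0, 0],
    [0, 0, 0, 0, 0, 0],
    [0, 0, 0, 0, 0, 0]
  ]
}}

```text
time: 14.25
position: [0.5525, 0.3855, 0.1919]
tool_rot: [-0.12, 0.993, 0.0, 0.001]
ft_force: [0.8, 0.1, -0.7]
grip_width: 0.0095
grip_force: 15.0
```

Request:
{"api": "step_arm", "payload": {
  "rows": [
    [0, 0, 0, 0, 0, 0],
    [0, 0, 0, 0, 0, 0],
    [0, 0, 0, 0, 0, 0]
  ],
  "jaw": 0.022
}}

```text
time: 14.62
position: [0.5521, 0.3855, 0.191]
tool_rot: [-0.12, 0.993, 0.0, 0.0]
ft_force: [0.3, 0.2, -0.5]
grip_width: 0.0212
grip_force: 0.0
```

Request:
{"api": "step_arm", "payload": {
  "rows": [
    [0, 0, 0.02, 0, 0, 0],
    [0, 0, 0.05, 0, 0, 0],
    [0, 0, 0, 0, 0, 0]
  ]
}}

```text
time: 15.0
position: [0.5539, 0.3864, 0.2667]
tool_rot: [-0.12, 0.993, 0.002, 0.005]
ft_force: [0.1, 0.9, 0.2]
grip_width: 0.0222
grip_force: 0.0
```

Request:
{"api": "step_arm", "payload": {
  "rows": [
    [-0.01448, -0.02896, 0, 0, 0, -8.68],
    [-0.01448, -0.02896, 0, 0, 0, -8.68],
    [-0.01448, -0.02896, 0, 0, 0, -8.68],
    [-0.01448, -0.02896, 0, 0, 0, -8.68],
    [-0.01448, -0.02896, 0, 0, 0, -8.68],
    [-0.01448, -0.02896, 0, 0, 0, -8.68],
    [-0.01448, -0.02896, 0, 0, 0, -8.68],
    [-0.01448, -0.02896, 0, 0, 0, -8.68],
    [0, 0, 0, 0, 0, 0],
    [0, 0, 0, 0, 0, 0]
  ],
  "jaw": 0.04
}}

```text
time: 16.25
position: [0.4369, 0.154, 0.2611]
tool_rot: [0.466, 0.885, 0.001, 0.001]
ft_force: [-0.0, 0.6, 0.2]
grip_width: 0.04
grip_force: 0.0
```

Request:
{"api": "step_arm", "payload": {
  "rows": [
    [0, 0, -0.03, 0, 0, 0],
    [0, 0, -0.03, 0, 0, 0],
    [0, 0, -0.014, 0, 0, 0],
    [0, 0, 0, 0, 0, 0],
    [0, 0, 0, 0, 0, 0]
  ]
}}

```text
time: 16.88
position: [0.4366, 0.1541, 0.1871]
tool_rot: [0.466, 0.885, 0.0, 0.0]
ft_force: [0.3, 0.2, -0.1]
grip_width: 0.0399
grip_force: 0.0
```

Request:
{"api": "step_arm", "payload": {
  "rows": [
    [0, 0, 0, 0, 0, 0],
    [0, 0, 0, 0, 0, 0],
    [0, 0, 0, 0, 0, 0],
    [0, 0, 0, 0, 0, 0],
    [0, 0, 0, 0, 0, 0]
  ],
  "jaw": 0.008
}}

```text
time: 17.5
position: [0.4363, 0.1537, 0.187]
tool_rot: [0.467, 0.884, 0.0, 0.0]
ft_force: [-2.1, 0.5, 4.1]
grip_width: 0.016
grip_force: 15.0
```

Request:
{"api": "step_arm", "payload": {
  "rows": [
    [0, 0, 0.01, 0, 0, 0],
    [0, 0, 0.03, 0, 0, 0],
    [0, 0, 0.04, 0, 0, 0],
    [0, 0, 0, 0, 0, 0]
  ]
}}

```text
time: 18.0
position: [0.4369, 0.1538, 0.2693]
tool_rot: [0.467, 0.884, 0.002, 0.002]
ft_force: [0.1, 0.5, -0.2]
grip_width: 0.0159
grip_force: 15.0
```

Request:
{"api": "step_arm", "payload": {
  "rows": [
    [0.0133, 0.0204, 0, 0, 0, 8.68],
    [0.0133, 0.0204, 0, 0, 0, 8.68],
    [0.0133, 0.0204, 0, 0, 0, 8.68],
    [0.0133, 0.0204, 0, 0, 0, 8.68],
    [0.0133, 0.0204, 0, 0, 0, 8.68],
    [0.0133, 0.0204, 0, 0, 0, 8.68],
    [0.0133, 0.0204, 0, 0, 0, 8.68],
    [0.0133, 0.0204, 0, 0, 0, 8.68],
    [0, 0, 0, 0, 0, 0],
    [0, 0, 0, 0, 0, 0]
  ]
}}

```text
time: 19.25
position: [0.5417, 0.3163, 0.2657]
tool_rot: [-0.119, 0.993, -0.0, -0.002]
ft_force: [-0.3, -0.2, -0.4]
grip_width: 0.016
grip_force: 15.0
```

```bash
python3 - <<'E'
from h import *
o=get_obs();print(st(o),np.round(o["q"],2))
c=camera("wrist");cv2.imwrite("pics/w4.png",c["pixels"])
E
```

```text
(array([541.7, 316.3, 265.7]), 'yaw', np.float64(-166.32), 'tilt', array([-0.003 , -0.0014])) [ 0.35  0.71  1.53 -0.    0.9  -1.46]
```

View pics/w4.png

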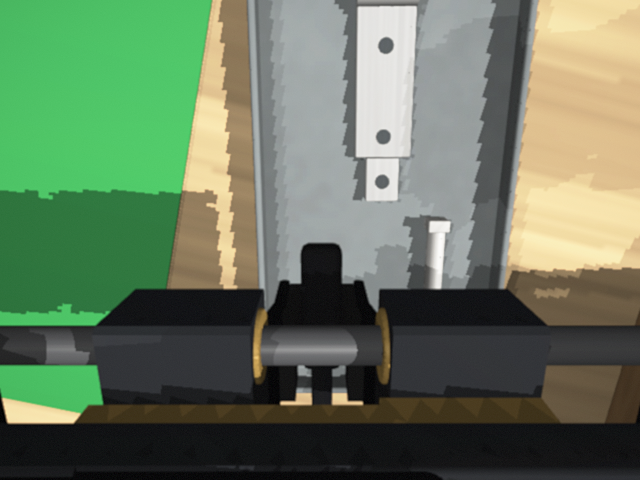

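The file hangs straight, with its handle at (322,265). It's clear of the left wall, the strap leaf and the pin.

Request:
{"api": "step_arm", "payload": {
  "rows": [
    [0, 0, -0.03, 0, 0, 0],
    [0, 0, -0.03, 0, 0, 0],
    [0, 0, -0.012, 0, 0, 0],
    [0, 0, -0.005, 0, 0, 0],
    [0, 0, 0, 0, 0, 0],
    [0, 0, 0, 0, 0, 0]
  ]
}}

```text
time: 20.05
position: [0.543, 0.317, 0.1908]
tool_rot: [-0.12, 0.993, 0.0, 0.001]
ft_force: [-0.2, 0.0, -1.3]
grip_width: 0.0158
grip_force: 15.0
```

Request:
{"api": "step_arm", "payload": {
  "rows": [
    [0, 0, 0, 0, 0, 0],
    [0, 0, 0, 0, 0, 0],
    [0, 0, 0, 0, 0, 0]
  ],
  "jaw": 0.026
}}

```text
time: 20.42
position: [0.5426, 0.317, 0.19]
tool_rot: [-0.12, 0.993, 0.0, 0.0]
ft_force: [0.8, 0.2, -0.0]
grip_width: 0.0254
grip_force: 0.0
```

Request:
{"api": "step_arm", "payload": {
  "rows": [
    [0, 0, 0.02, 0, 0, 0],
    [0, 0, 0.05, 0, 0, 0],
    [0, 0, 0, 0, 0, 0]
  ]
}}

```text
time: 20.8
position: [0.5444, 0.3176, 0.2651]
tool_rot: [-0.12, 0.993, 0.001, 0.005]
ft_force: [-0.7, -0.1, -0.8]
grip_width: 0.0261
grip_force: 0.0
```

Request:
{"api": "step_arm", "payload": {
  "rows": [
    [-0.0094, -0.0384, 0, 0, 0, -10.05],
    [-0.0094, -0.0384, 0, 0, 0, -10.05],
    [-0.0094, -0.0384, 0, 0, 0, -10.05],
    [-0.0094, -0.0384, 0, 0, 0, -10.05],
    [-0.0094, -0.0384, 0, 0, 0, -10.05],
    [-0.0094, -0.0384, 0, 0, 0, -10.05],
    [-0.0094, -0.0384, 0, 0, 0, -10.05],
    [-0.0094, -0.0384, 0, 0, 0, -10.05],
    [0, 0, 0, 0, 0, 0],
    [0, 0, 0, 0, 0, 0]
  ],
  "jaw": 0.062,
  "squeeze": 25
}}

```text
time: 22.05
position: [0.4675, 0.0099, 0.26]
tool_rot: [0.549, 0.836, 0.0, 0.0]
ft_force: [-0.1, 1.6, -1.1]
grip_width: 0.062
grip_force: 0.0
```

Request:
{"api": "step_arm", "payload": {
  "rows": [
    [0, 0, -0.03, 0, 0, 0],
    [0, 0, -0.03, 0, 0, 0],
    [0, 0, -0.014, 0, 0, 0],
    [0, 0, 0, 0, 0, 0],
    [0, 0, 0, 0, 0, 0]
  ]
}}

```text
time: 22.68
position: [0.4677, 0.0103, 0.1859]
tool_rot: [0.548, 0.836, 0.0, 0.0]
ft_force: [-0.1, -0.9, 1.1]
grip_width: 0.0622
grip_force: 0.0
```

Request:
{"api": "step_arm", "payload": {
  "rows": [
    [0, 0, 0, 0, 0, 0],
    [0, 0, 0, 0, 0, 0],
    [0, 0, 0, 0, 0, 0],
    [0, 0, 0, 0, 0, 0],
    [0, 0, 0, 0, 0, 0]
  ],
  "jaw": 0.03
}}

```text
time: 23.3
position: [0.4675, 0.0096, 0.1859]
tool_rot: [0.549, 0.836, 0.0, 0.0]
ft_force: [0.2, -0.4, 1.7]
grip_width: 0.0373
grip_force: 25.0
```

Request:
{"api": "step_arm", "payload": {
  "rows": [
    [0, 0, 0.01, 0, 0, 0],
    [0, 0, 0.03, 0, 0, 0],
    [0, 0, 0.04, 0, 0, 0],
    [0, 0, 0, 0, 0, 0]
  ]
}}

```text
time: 23.8
position: [0.4681, 0.0096, 0.2683]
tool_rot: [0.549, 0.836, 0.001, 0.003]
ft_force: [0.1, 0.2, -0.1]
grip_width: 0.0372
grip_force: 25.0
```

Request:
{"api": "step_arm", "payload": {
  "rows": [
    [0.0004, -0.0461, 0, 0, 0, -1.575],
    [0.0004, -0.0461, 0, 0, 0, -1.575],
    [0.0004, -0.0461, 0, 0, 0, -1.575],
    [0.0004, -0.0461, 0, 0, 0, -1.575],
    [0.0004, -0.0461, 0, 0, 0, -1.575],
    [0.0004, -0.0461, 0, 0, 0, -1.575],
    [0.0004, -0.0461, 0, 0, 0, -1.575],
    [0.0004, -0.0461, 0, 0, 0, -1.575],
    [0, 0, 0, 0, 0, 0],
    [0, 0, 0, 0, 0, 0]
  ]
}}

```text
time: 25.05
position: [0.4699, -0.3583, 0.2645]
tool_rot: [0.638, 0.77, 0.0, -0.002]
ft_force: [-0.2, 0.9, -1.1]
grip_width: 0.037
grip_force: 25.0
```

```bash
python3 - <<'E'
from h import *
from math import *
o=get_obs();print(st(o),np.round(o["q"],2))
c=camera("wrist");E=wristE(c,o);im=c["pixels"].copy();f,cx,cy=K(c)
def proj(p):
    q=np.linalg.inv(E)@np.r_[p,1]; return (int(round(cx+f*q[0]/-q[2])),int(round(cy-f*q[1]/-q[2])))
def box(C,a,L,W,z,col):
    a=radians(a);e1=np.array([cos(a),sin(a)]);e2=np.array([-sin(a),cos(a)])
    cv2.polylines(im,[np.array([proj(np.r_[np.array(C)+i*L/2*e1+j*W/2*e2,z]) for i,j in((-1,-1),(1,-1),(1,1),(-1,1))])],True,col,1)
box((.4965,-.354),10.8,.16,.16,.018,(0,0,255)); box((.4965,-.354),10.8,.152,.152,.004,(0,255,255))
cv2.imwrite("pics/w5.png",im)
E
```

```text
(array([ 469.9, -358.3,  264.5]), 'yaw', np.float64(100.76), 'tilt', array([-0.0024,  0.0031])) [-0.84  0.67  1.63  0.    0.84 -1.03]
```

View pics/w5.png

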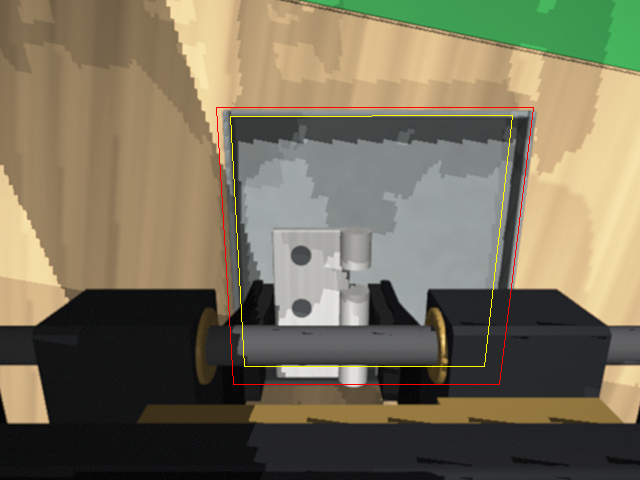

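The tray matches the overlay to within about 1 mm. The butt leaf hangs straight and clear of the walls.

Request:
{"api": "step_arm", "payload": {
  "rows": [
    [0.002, 0, -0.03, 0, 0, 0],
    [0, 0, -0.03, 0, 0, 0],
    [0, 0, -0.012, 0, 0, 0],
    [0, 0, -0.005, 0, 0, 0],
    [0, 0, 0, 0, 0, 0],
    [0, 0, 0, 0, 0, 0]
  ]
}}

```text
time: 25.85
position: [0.4729, -0.3593, 0.1897]
tool_rot: [0.637, 0.77, -0.0, 0.001]
ft_force: [-0.3, 0.2, -0.6]
grip_width: 0.0374
grip_force: 25.0
```

Request:
{"api": "step_arm", "payload": {
  "rows": [
    [0, 0, 0, 0, 0, 0],
    [0, 0, 0, 0, 0, 0],
    [0, 0, 0, 0, 0, 0]
  ],
  "jaw": 0.048
}}

```text
time: 26.22
position: [0.4727, -0.3592, 0.189]
tool_rot: [0.638, 0.77, -0.0, 0.0]
ft_force: [-0.2, -0.5, 0.8]
grip_width: 0.0476
grip_force: 0.0
```

Request:
{"api": "step_arm", "payload": {
  "rows": [
    [0, 0, 0.02, 0, 0, 0],
    [0, 0, 0.05, 0, 0, 0],
    [0, 0, 0, 0, 0, 0]
  ]
}}

```text
time: 26.6
position: [0.4738, -0.3603, 0.2637]
tool_rot: [0.637, 0.77, -0.001, 0.005]
ft_force: [-0.3, 0.0, -0.3]
grip_width: 0.048
grip_force: 0.0
```

Request:
{"api": "step_arm", "payload": {
  "rows": [
    [0.0149, 0.0259, 0, 0, 0, 7.21],
    [0.0149, 0.0259, 0, 0, 0, 7.21],
    [0.0149, 0.0259, 0, 0, 0, 7.21],
    [0.0149, 0.0259, 0, 0, 0, 7.21],
    [0.0149, 0.0259, 0, 0, 0, 7.21],
    [0.0149, 0.0259, 0, 0, 0, 7.21],
    [0.0149, 0.0259, 0, 0, 0, 7.21],
    [0.0149, 0.0259, 0, 0, 0, 7.21],
    [0, 0, 0, 0, 0, 0],
    [0, 0, 0, 0, 0, 0]
  ],
  "jaw": 0.035,
  "squeeze": 15
}}

```text
time: 27.85
position: [0.5915, -0.1521, 0.2588]
tool_rot: [0.187, 0.982, -0.0, -0.0]
ft_force: [0.4, -0.4, -0.1]
grip_width: 0.0348
grip_force: 0.0
```

Request:
{"api": "step_arm", "payload": {
  "rows": [
    [0, 0, -0.03, 0, 0, 0],
    [0, 0, -0.03, 0, 0, 0],
    [0, 0, -0.0125, 0, 0, 0],
    [0, 0, 0, 0, 0, 0],
    [0, 0, 0, 0, 0, 0]
  ]
}}

```text
time: 28.48
position: [0.5919, -0.1526, 0.1867]
tool_rot: [0.187, 0.982, -0.0, 0.0]
ft_force: [-0.8, -0.4, 0.1]
grip_width: 0.0352
grip_force: 0.0
```

Request:
{"api": "step_arm", "payload": {
  "rows": [
    [0, 0, 0, 0, 0, 0],
    [0, 0, 0, 0, 0, 0],
    [0, 0, 0, 0, 0, 0],
    [0, 0, 0, 0, 0, 0],
    [0, 0, 0, 0, 0, 0]
  ],
  "jaw": 0.004
}}

```text
time: 29.1
position: [0.5919, -0.1519, 0.1864]
tool_rot: [0.187, 0.982, -0.0, 0.0]
ft_force: [-0.6, -0.8, 1.3]
grip_width: 0.0094
grip_force: 15.0
```

Request:
{"api": "step_arm", "payload": {
  "rows": [
    [0, 0, 0.01, 0, 0, 0],
    [0, 0, 0.03, 0, 0, 0],
    [0, 0, 0.04, 0, 0, 0],
    [0, 0, 0, 0, 0, 0]
  ]
}}

```text
time: 29.6
position: [0.5931, -0.1524, 0.27]
tool_rot: [0.187, 0.982, -0.001, 0.004]
ft_force: [0.9, -0.3, -0.8]
grip_width: 0.0093
grip_force: 15.0
```

Request:
{"api": "step_arm", "payload": {
  "rows": [
    [-0.0071, -0.0244, 0, 0, 0, -7.21],
    [-0.0071, -0.0244, 0, 0, 0, -7.21],
    [-0.0071, -0.0244, 0, 0, 0, -7.21],
    [-0.0071, -0.0244, 0, 0, 0, -7.21],
    [-0.0071, -0.0244, 0, 0, 0, -7.21],
    [-0.0071, -0.0244, 0, 0, 0, -7.21],
    [-0.0071, -0.0244, 0, 0, 0, -7.21],
    [-0.0071, -0.0244, 0, 0, 0, -7.21],
    [0, 0, 0, 0, 0, 0],
    [0, 0, 0, 0, 0, 0]
  ]
}}

```text
time: 30.85
position: [0.5348, -0.3463, 0.2656]
tool_rot: [0.637, 0.771, 0.0, -0.001]
ft_force: [0.2, 0.2, 0.3]
grip_width: 0.0095
grip_force: 15.0
```

```bash
python3 - <<'E'
from h import *
o=get_obs();print(st(o),np.round(o["q"],2))
c=camera("wrist");cv2.imwrite("pics/w6.png",c["pixels"])
E
```

```text
(array([ 534.8, -346.3,  265.6]), 'yaw', np.float64(100.87), 'tilt', array([-0.0013,  0.0018])) [-0.75  0.72  1.51  0.    0.92 -0.94]
```

View pics/w6.png

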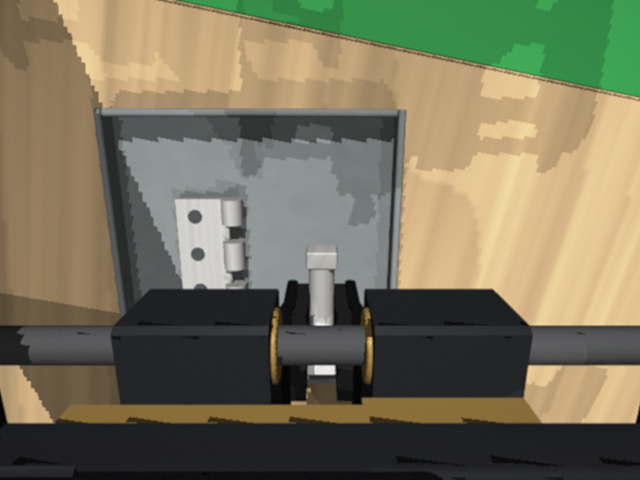

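The butt leaf lies flat at (210,245), and the short pin hangs clear beside it. I'll lower it, release and raise the arm.

Request:
{"api": "step_arm", "payload": {
  "rows": [
    [0, 0, -0.03, 0, 0, 0],
    [0, 0, -0.03, 0, 0, 0],
    [0, 0, -0.012, 0, 0, 0],
    [0, 0, -0.005, 0, 0, 0],
    [0, 0, 0, 0, 0, 0],
    [0, 0, 0, 0, 0, 0]
  ]
}}

```text
time: 31.65
position: [0.5354, -0.3473, 0.1903]
tool_rot: [0.637, 0.77, -0.0, 0.001]
ft_force: [1.0, -0.2, -0.3]
grip_width: 0.0093
grip_force: 15.0
```

Request:
{"api": "step_arm", "payload": {
  "rows": [
    [0, 0, 0, 0, 0, 0],
    [0, 0, 0, 0, 0, 0],
    [0, 0, 0, 0, 0, 0]
  ],
  "jaw": 0.022
}}

```text
time: 32.02
position: [0.535, -0.3472, 0.1895]
tool_rot: [0.638, 0.77, 0.0, 0.0]
ft_force: [0.1, -0.3, -0.6]
grip_width: 0.0214
grip_force: 0.0
```

Request:
{"api": "step_arm", "payload": {
  "rows": [
    [0, 0, 0.02, 0, 0, 0],
    [0, 0, 0.05, 0, 0, 0],
    [0, 0, 0.05, 0, 0, 0],
    [-0.03, -0.03, 0.05, 0, 0, 0],
    [-0.05, -0.04, 0.03, 0, 0, 0],
    [-0.05, -0.04, 0, 0, 0, 0],
    [-0.05, -0.04, 0, 0, 0, 0],
    [-0.04, -0.04, 0, 0, 0, 0],
    [-0.04, -0.04, 0, 0, 0, 0],
    [0, 0, 0, 0, 0, 0],
    [0, 0, 0, 0, 0, 0]
  ]
}}

```text
time: 33.4
position: [0.2845, -0.5687, 0.3842]
tool_rot: [0.638, 0.77, 0.0, 0.0]
ft_force: [0.1, -1.0, -0.6]
grip_width: 0.0218
grip_force: 0.0
```

```bash
python3 - <<'E'
from h import *
o=get_obs();print(o["time"],st(o))
c=camera("top");E=c["extrinsics"];im=c["pixels"]
cv2.imwrite("pics/topf.png",im)
for n in list(Z)[:6]:
  for r in cut_out(n,"top")[:2]:
    v,u=np.nonzero(r["region"]); uv=np.c_[u,v]; P=on_plane(c,uv,Z[n]+.002,E);D=by_depth(c,uv,E)
    print(n,round(r["confidence"],2),rect(P),"z",np.round(np.percentile(D[:,2],[10,50,90])*1000))
a=im[185:320,125:225]; b=np.pad(im[195:300,435:545],((0,30),(0,0),(0,0)))
cv2.imwrite("pics/traysf.png",cv2.resize(np.hstack([a,b]),None,fx=3.5,fy=3.5,interpolation=cv2.INTER_CUBIC))
E
```

```text
33.4 (array([ 284.5, -568.7,  384.2]), 'yaw', np.float64(100.74), 'tilt', array([0.0006, 0.0002]))
strap_leaf 0.77 [449.  325.4 111.   33.1  14.6] z [ 6. 10. 13.]
strap_leaf 0.42 [499.5 339.7 244.5 145.2  14. ] z [ 1.  4. 15.]
butt_leaf 0.91 [ 470.2 -360.1   66.    36.6  -78.8] z [ 7. 11. 16.]
butt_leaf 0.5 [795.2 102.8 114.4 114.   51.2] z [ 5.  9. 84.]
long_pin 0.61 [549.1 381.8  97.5  11.4  12.8] z [10. 13. 17.]
short_pin 0.74 [ 808.  -131.4   84.8   48.6   -8.1] z [ 25.  72. 108.]
short_pin 0.54 [ 533.  -348.9   49.5    8.1  -76.9] z [12. 15. 18.]
file 0.81 [259.5 400.5  99.8  17.6 -71.1] z [ 3. 10. 14.]
file 0.59 [561.7 319.2  96.9  16.5  13.8] z [ 7. 13. 17.]
bracket 0.84 [ 460.  -134.1   61.2   60.6  -26.9] z [ 4.  7. 10.]
bracket 0.73 [561.5 320.1  95.   15.   14. ] z [ 8. 14. 17.]
```

View pics/traysf.png

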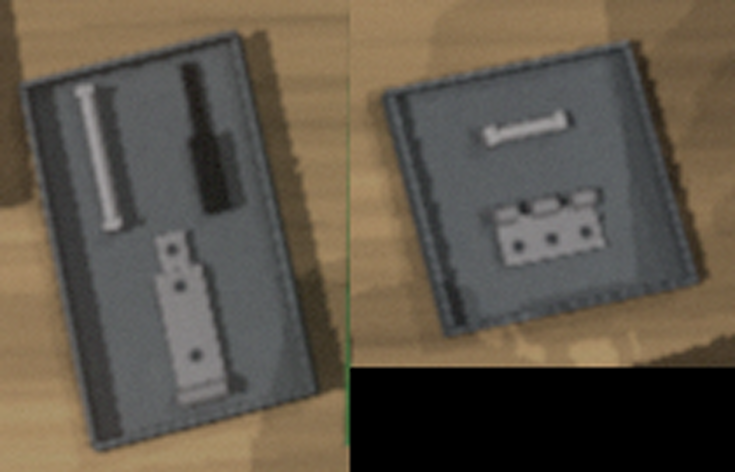

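View pics/topf.png

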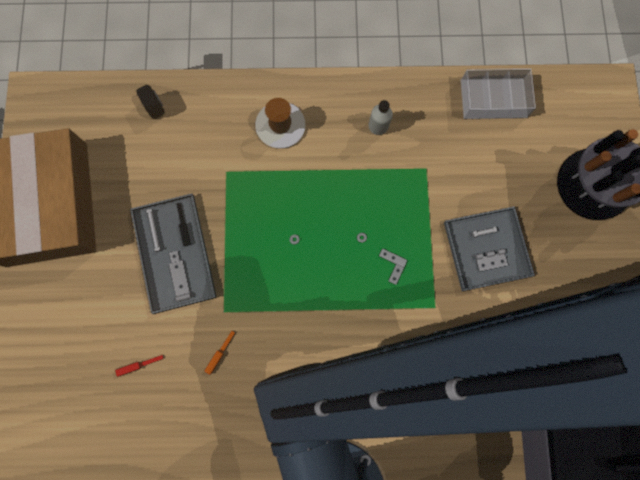

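All five parts lie flat and apart in their trays: the long pin (152,230), file (185,225) and strap leaf (179,277) in the long one, and the short pin (485,231) and butt leaf (491,261) in the square one. The bracket, glass and bottle are where they were.

```bash
python3 -c "
from h import *
print(hand_in())"
```

```text
the job is handed in; nothing more can be done
None
```

Both hinge kits are made up and handed in: the last top-camera picture shows all five parts lying flat and separate in their trays, and the bracket, glass and bottle not moved (33 s of the 115 s used).

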